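Ready the whistling kettle: cap tipped shut, handle swung upright

ROBOT

A 6-joint arm with a two-finger parallel gripper is mounted at the origin on a cart in front of the work surface, level with it; the furniture and walls round the work are solid. World frame = base frame: x ahead of the robot, y to its left, z up, the work surface at z = 0. Lengths are in m, angles in degrees, forces in N, time in s.
With the tool pointing down it reaches from about 0.275 to 0.725 m from the base axis. Payload 5.6 kg.
Tool frame: the origin (TCP) lies midway between the tips of the shut fingers; the grasp point (between the pads) lies bot.hold_point_z behind it (bot.hold_point_z is the distance from the TCP to the grasp point, in m); z points along the fingers, y is the line along which they close (so a half turn about z gives the same grasp; the last joint's range is limited). The gripper opens to 85 mm and grips with 20 to 120 N. Pads are 22 mm wide; open, the fingers measure 114 mm over their backs; the gripper's body (76 mm by 85 mm) begins 54 mm behind the grasp point. The pads swing forward as they close: fully open they stand 13 mm farther back than shut.
Start: joints at [-54.397, 14.616, 6.199, 0, -81.583, -16.306], TCP at [0.182, -0.519, 0.231] pointing down, gripper open.
Joint ranges: [-168.99, 168.99], [-69.2, 112.95], [-62.41, 85.93], [-164.36, 98.24], [-168.68, -3.75], [-174.98, 174.98]. Speed limits (degrees/s): [147.25, 147.25, 180, 180, 180, 180].

INTERFACE

Orientations are given as [roll, pitch, yaw] about the fixed x, y, z axes, in that order (R = Rz(yaw) Ry(pitch) Rx(roll)).
In Python, from cell import monitor, read_camera, bot gives the robot as it stands.
- The arm moves only by the tool step_arm, never from a script. Its argument "rows" is a list of rows, each an object with "linear": the shift along the tool's x, y, z in units of 0.1 m (1.0 is 0.1 m), a list of three; "turn": the turn about the tool's z in units of 120 degrees (1.0 is 120 degrees); "fingers": the opening, from 0 (shut) to 1 (fully open). In form: [{"linear": [x, y, z], "turn": turn, "fingers": fingers}, ...]. A call has 1 to 8 rows; each row is the pose to reach, as a shift and turn from the pose commanded when the call began, along the tool's axes at that moment; what a row does not reach only later rows make up. A row lasts 1/12 s, in which the tool goes at most 41.7 mm and 7.16 degrees, less where a joint would pass 70% of its speed; a pose out of reach is approached as far as the arm can. A call with a number of a shift or a turn outside -1 to 1 is refused whole. A call with a gripper value outside its range is refused whole. The fingers move at their own pace and stop on an object; "grip_force" is the grip in N (left out, the last holds). Time passes only in rows, so rows that repeat a pose let the fingers close. It gives the time, the measured TCP pose, the force, the opening and the grip force at its end, in the units of the state.
- monitor.get_obs(): the state, without advancing time (a new reading comes with each control period).
- read_camera(name): name is "side" or "top"; returns a dict with "img" (480x640x3 uint8, red, green, blue), "mtx" (3x3 intrinsics, pixels), "extrinsics" (4x4, takes a point from world to camera coordinates). Camera axes: x right, y down, z forward; pixel columns grow to the right and rows downward; lengths in m; the calibration is good to about 2 mm. A picture is of the moment at which its call begins. There is no depth.
- bot.close_job(): hands the job in; it is judged then, once.
The state is a dict: "t": time; "qpos": joint angles; "qvel": joint speeds; "effort": joint torques, N m; "position": TCP position; "tool_rot": TCP orientation; "force": force on the tool from outside, world axes, zero at the start; "torque": the same for the moment, N m; "width": finger opening in m; "gripper_force": force on a finger pad.
Only numpy, scipy, OpenCV 4.12 (cv2) and the standard library are available. Lean on these libraries where they do the work, as an engineer would, in place of code of your own. Each camera call takes 0.05 s, during which the arm holds its last target. There are 200 camera calls.

TASK

The filled whistling kettle on the hob is to be put on the boil: push its whistle cap over until it sits fully shut on the spout, and push its folding handle up until it stands upright, clear of the hot side. Do it gently with the fingertips, in either order, without pinching, lifting or shoving the kettle about, and leave everything else on the worktop where it is.

Things in the scene. Friction and masses are not known exactly. Their poses are not given: they have to be found in the camera images.
- kettle: red whistling kettle, loose on the hob, 0.9 kg. Origin: centre of its underside; z up; x points to the spout. Round body 184 mm across (34 mm up), narrowing to a 96 mm collar 107 mm up; lid knob on the axis 24 mm across, top 134 mm up. Spout mouth 122 mm from the axis, 121 mm up. Hood and cupboards hang 0.65 m above the back half of the hob: keep the wrist low there.
- kettle_handle (a joint): angle of the folding bail handle, rad: 0 = straight up, grows as the handle leans away from the spout (towards the kettle's -x), 1.05 = fully down on its stop. Another stop is just past upright at -0.05. Friction holds it where it is left; about 1 to 2 N at the grip moves it.
- handle_grip (a point): centre of the handle's wooden grip, a bar 20 mm thick and 98 mm long lying along the kettle's y, 98 mm from the pivot axis. Two 8 mm steel arms join it to the lugs.
- handle_pivot (a point): middle of the handle's pivot axis (along the kettle's y): on the kettle's axis, 94 mm above its underside.
- whistle_cap (a joint): angle of the whistle cap on the spout, rad: 0 = shut flat on the spout mouth, grows as it swings up and back towards the lid; 1.95 = fully open. Friction holds it at any angle (it does not fall or spring shut); under 1 N at its tip moves it. Shut, it slopes 0.436 rad (25 degrees) down and outwards from its hinge; at angle a it points a - 0.436 rad above level.
- cap_hinge (a point): hinge of the whistle cap: in the kettle's frame 105 mm towards the spout (x), 129 mm up; hinge axis along the kettle's y.
- cap_tip (a point): free end of the whistle cap: the end of its wooden thumb tab, 58 mm from the hinge. The cap is a steel disc 37 mm across, up to 13 mm thick, with the tab (16 mm wide, 5 mm thick, 22 mm beyond the disc) continuing away from the hinge.
- mug_a: white mug with a blue pattern and a handle, 82 x 114 x 91 mm, loose, to be left alone. Origin: under the mug.
- mug_b: white mug with beige stripes and a handle, 88 x 118 x 92 mm, loose, to be left alone. Origin: under the mug.
- honey_jar: honey jar with a red lid, 58 x 62 x 86 mm, to be left alone. Origin: under the jar.
- lemon: lemon, 71 x 53 x 51 mm, to be left alone. Origin: its underside.
- teaspoon: steel teaspoon lying flat, 132 x 26 x 9 mm, to be left alone. Origin: its underside, mid-length.
- kitchen_timer: red and white wind-up timer, 64 mm across, 40 mm high, to be left alone. Origin: its underside.
- spice_1: spice jar with a red lid, 45 mm across, 106 mm high, to be left alone. Origin: its underside.
- garlic: garlic bulb, 56 mm, to be left alone. Origin: its underside.
- milk_pan: small steel milk pan, 148 mm across, 80 mm high, with a long black handle, on the back right of the hob, to be left alone. Origin: centre of its underside.

How it is judged (in metres and radians):
At the end, for the whole second after the job is handed in: The whistle cap is within 0.1 rad of shut, the handle within 0.14 rad (8 degrees) of upright, the kettle stands level and still within 50 mm of where it was found (value of joint whistle_cap below 0.1 rad and value of joint kettle_handle below 0.14 rad and angle between kettle's own z axis and vertical below 0.05 rad and distance of kettle from where it was at the start of the episode below 0.05 m and linear speed of kettle below 0.01 m/s and velocity of joint kettle_handle between -0.05 and 0.05 rad/s and velocity of joint whistle_cap between -0.05 and 0.05 rad/s); the robot touches nothing.
It fails at once if the kettle is lifted (its underside 12 mm off the hob) (height (world z) of kettle above 0.012 m).
It fails at once if the kettle is tipped by more than 0.15 rad (angle between kettle's own z axis and vertical above 0.15 rad).
It fails at once if the kettle is shoved more than 50 mm (distance of kettle from where it was at the start of the episode above 0.05 m).
It fails at once if the kettle, its cap or its handle is pinched between the fingers or pushed hard (fingers pressing with more than 35 N in all) (contact force between the fingers and kettle above 35 N).
It fails at once if another thing on the worktop or hob is moved by more than 25 mm (distance of any of mug_a, mug_b, honey_jar, lemon, teaspoon, kitchen_timer, spice_1, garlic, milk_pan from where it was at the start of the episode above 0.025 m).
It also fails if it takes over 45 s, if anything falls off the work surface, if the arm or the gripper's body presses on something with over 40 N, if the wrist force passes 120 N, or if a joint passes its speed limit or range.

## Working session

There is one attempt and no reset: what is moved stays moved. The work goes in short steps, Python scripts to look and compute and a tool call to move; the robot and the scene stay as the last step left them, time stands still between calls to the robot, and variables do not carry over. Pictures are saved under pics/ and viewed, at most 10 in all, crops included, and the job is handed in when it is done.

Besides the shell and the picture viewer there is one more tool, called after "Call:" as name(argument=value, ...), one argument or row to a line, values as JSON. step_arm: Moves the arm, as the interface text tells. Shifts and turns lie within -1 to 1; 1 stands for 0.1 m of shift or 120 degrees of turn. Its arguments: {"type":"object","properties":{"rows":{"type":"array"},"grip_force":{"type":"number"}},"required":["rows"]}

```bash
mkdir -p pics; python3 - <<'E'
from cell import monitor, read_camera, bot
import cv2,numpy as np
for n in ("side","top"):
    c=read_camera(n); cv2.imwrite(f"pics/{n}0.png",c["img"][:,:,::-1]); np.savez(f"{n}0.npz",**c)
    E=c["extrinsics"]; print(n,c["mtx"].round(1).tolist(),(-E[:3,:3].T@E[:3,3]).round(3),E[:3,:3].round(2).tolist())
s=monitor.get_obs(); print(s, bot.hold_point_z)
E
```

```text
side [[565.0, 0.0, 322.7], [0.0, 565.0, 248.6], [0.0, 0.0, 1.0]] [-0.119 -1.     1.289] [[0.83, -0.55, -0.0], [-0.38, -0.58, -0.72], [0.4, 0.6, -0.69]]
top [[469.6, 0.0, 320.9], [0.0, 469.6, 234.5], [0.0, 0.0, 1.0]] [-0.127 -0.169  1.556] [[0.23, -0.97, -0.01], [-0.87, -0.2, -0.45], [0.43, 0.11, -0.89]]
{'t': 0.1, 'qpos': array([-5.43979014e+01,  1.46488816e+01,  6.13823946e+00, -2.22498938e-02,
       -8.15832305e+01, -1.63058120e+01]), 'qvel': array([-0.00837015, -0.1060838 ,  0.22235183,  0.10811659,  0.07531412,
        0.02726912]), 'effort': array([-2.00454611e-03, -3.87602413e+01,  2.38475168e+01,  5.37782058e+00,
       -3.74929601e-03, -8.23571867e-06]), 'position': array([ 0.18163988, -0.51867579,  0.23049958]), 'tool_rot': array([ 1.79903724e+02, -5.23645226e-03, -1.60706984e+02]), 'force': array([ 0.30297191,  0.17213436, -0.63045628]), 'torque': array([0.01820468, 0.03628686, 0.00455592]), 'gripper_force': 0.0, 'width': 0.08549297031571679} 0.0187
```

View pics/side0.png

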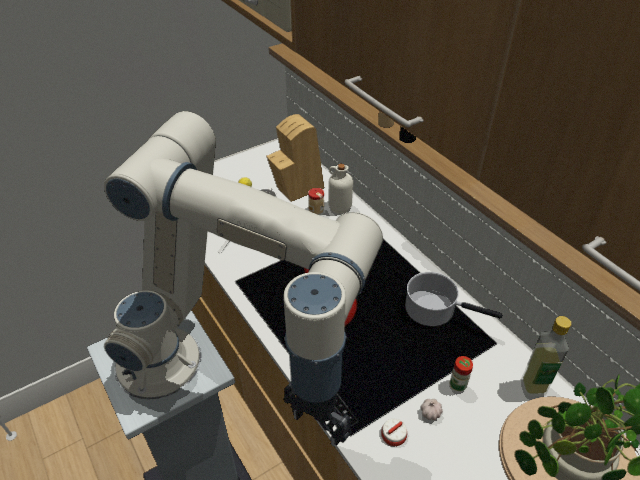

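View pics/top0.png

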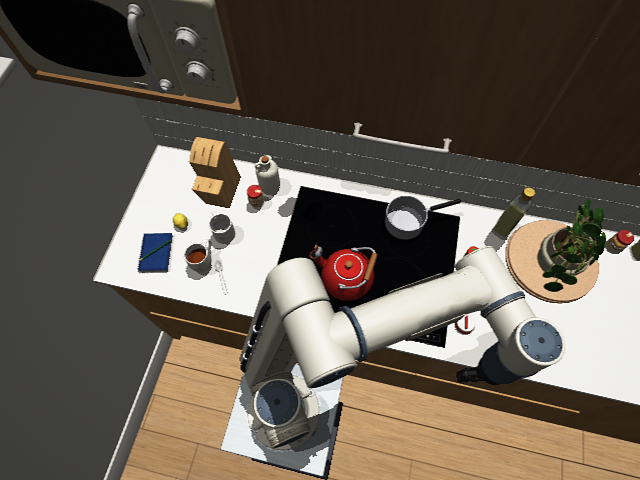

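The side view is blocked by the arm. The top view shows the kettle at about (348,270), its spout and cap at about (316,252), and the handle leaning right at about (371,265). I'll zoom in there.

```bash
cat > h.py <<'E'
import numpy as np
def ray(c,u,v):
    E=c["extrinsics"];R=E[:3,:3];o=-R.T@E[:3,3];d=R.T@np.linalg.inv(c["mtx"])@[u,v,1];return o,d/np.linalg.norm(d)
def onz(c,u,v,z):
    o,d=ray(c,u,v);return o+d*(z-o[2])/d[2]
def proj(c,p):
    E=c["extrinsics"];q=c["mtx"]@(E[:3,:3]@np.asarray(p)+E[:3,3]);return q[:2]/q[2]
E
python3 - <<'E'
import cv2,numpy as np; from h import *
c=np.load("top0.npz"); im=c["img"][225:325,290:410,::-1]
cv2.imwrite("pics/crop0.png",cv2.resize(im,None,fx=6,fy=6,interpolation=cv2.INTER_CUBIC))
E
```

```text
(no output)
```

View pics/crop0.png

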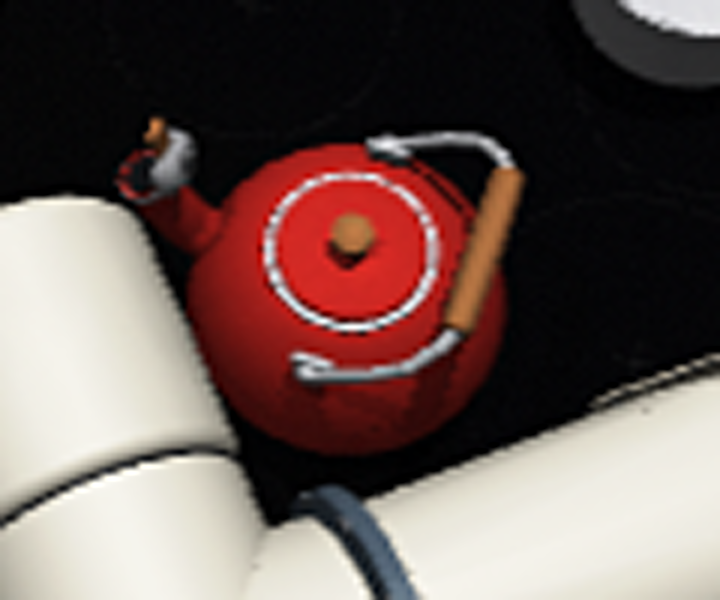

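```bash
python3 - <<'E'
import numpy as np; from h import *
from scipy.optimize import least_squares
c=np.load("top0.npz"); f=lambda x,y:(290+x/6-.4,225+y/6-.4)
k=onz(c,*f(352,232),.134);r=onz(c,*f(351,251),.107);g1=onz(c,*f(388,148),.094);g2=onz(c,*f(310,365),.094);m=onz(c,*f(145,173),.121)
print("knob",k,"ring",r,"lugs",g1,g2,(g1+g2)/2,"mouth",m)
def P(p,q):
    x,y,th=p[:3]; return [x+np.cos(th)*q[0]-np.sin(th)*q[1],y+np.sin(th)*q[0]+np.cos(th)*q[1],q[2]]
def obs(p):
    h,a=p[3:]
    L=[((0,0,.132),(352,234)),((0,0,.107),(351,251)),((.122,0,.121),(145,173)),((-.098*np.sin(h),0,.094+.098*np.cos(h)),(486,250)),((-.098*np.sin(h),.049,.094+.098*np.cos(h)),(460,328)),((-.098*np.sin(h),-.049,.094+.098*np.cos(h)),(511,172)),
     ((.105+.058*np.cos(a-.436),0,.129+.058*np.sin(a-.436)),(156,124))]
    return np.concatenate([proj(c,P(p,q))-np.array(f(*uv)) for q,uv in L])
for h0 in(.5,1.0):
    s=least_squares(obs,[k[0],k[1],1.3,h0,1.5]);print(s.x,s.cost,(6*s.fun.reshape(-1,2)).round(0).tolist())
p=s.x
print(np.degrees(p[2]))
for n,q in dict(hinge=(.105,0,.129),tip=(.105+.058*np.cos(p[4]-.436),0,.129+.058*np.sin(p[4]-.436)),grip=(-.098*np.sin(p[3]),0,.094+.098*np.cos(p[3]))).items(): print(n,P(p,q))
E
```

```text
knob [ 0.47669389 -0.10314465  0.134     ] ring [ 0.47682958 -0.10365424  0.107     ] lugs [ 0.54913182 -0.11082059  0.094     ] [ 0.41088901 -0.09476587  0.094     ] [ 0.48001041 -0.10279323  0.094     ] mouth [0.49157643 0.01720575 0.121     ]
[ 0.47864135 -0.10403898  1.46278431  0.82819115  1.8445936 ] 0.7402508614003973 [[2.0, -3.0], [1.0, -3.0], [0.0, -0.0], [-1.0, 0.0], [-2.0, 4.0], [-0.0, -1.0], [-1.0, 3.0]]
[ 0.47864135 -0.10403898  1.46278431  0.82819116  1.84459362] 0.7402508614004212 [[2.0, -3.0], [1.0, -3.0], [0.0, -0.0], [-1.0, 0.0], [-2.0, 4.0], [-0.0, -1.0], [-1.0, 3.0]]
83.8113672919832
hinge [np.float64(0.4899605732039136), np.float64(0.00034911800342925237), 0.129]
tip [np.float64(0.4909703080614706), np.float64(0.009661091852541034), np.float64(0.1862386895251009)]
grip [np.float64(0.47085830500709897), np.float64(-0.17581576387243558), np.float64(0.16026852670928998)]
```

Kettle found: centre (0.4785, -0.104), yaw 83.8°, handle at about 0.83 rad and cap at about 1.84 rad. I'll shut the fingers, turn so that tool x lies along the kettle's x, and move in behind the handle.

Call:
step_arm(
  rows=[
    {"linear":[-0.3,0.15,0],"turn":-0.06,"fingers":0},
    {"linear":[-0.6,0.3,0],"turn":-0.12,"fingers":0},
    {"linear":[-0.9,0.4,0],"turn":-0.18,"fingers":0},
    {"linear":[-1,0.48,0],"turn":-0.24,"fingers":0},
    {"linear":[-1,0.48,0],"turn":-0.3,"fingers":0},
    {"linear":[-1,0.48,0],"turn":-0.36,"fingers":0},
    {"linear":[-1,0.48,0],"turn":-0.42,"fingers":0},
    {"linear":[-1,0.48,0],"turn":-0.47,"fingers":0},
  ],
)

```text
t: 0.77
position: [0.2603, -0.4403, 0.2309]
tool_rot: [180.0, 0.0, -103.9]
force: [-0.6, -0.6, -0.0]
width: 0.0
gripper_force: 0.0
```

Call:
step_arm(
  rows=[
    {"linear":[-0.3,-0.2,0],"turn":-0.03,"fingers":0},
    {"linear":[-0.6,-0.4,0],"turn":-0.067,"fingers":0},
    {"linear":[-0.9,-0.7,0],"turn":-0.067,"fingers":0},
    {"linear":[-1,-0.8,0],"turn":-0.067,"fingers":0},
    {"linear":[-1,-0.8,0],"turn":-0.067,"fingers":0},
  ],
)

```text
t: 1.18
position: [0.3649, -0.3616, 0.2305]
tool_rot: [180.0, 0.1, -96.1]
force: [0.5, -0.7, 0.4]
width: -0.0001
gripper_force: 0.0
```

Call:
step_arm(
  rows=[
    {"linear":[-0.3,-0.2,0],"turn":0,"fingers":0},
    {"linear":[-0.6,-0.5,0],"turn":0,"fingers":0},
    {"linear":[-0.9,-0.75,0],"turn":0,"fingers":0},
    {"linear":[-1,-0.85,0.2],"turn":0,"fingers":0},
    {"linear":[-1,-0.85,0.5],"turn":0,"fingers":0},
    {"linear":[-1,-0.85,0.85],"turn":0,"fingers":0},
    {"linear":[-1,-0.85,0.85],"turn":0,"fingers":0},
  ],
)

```text
t: 1.77
position: [0.4534, -0.2712, 0.1391]
tool_rot: [179.3, 0.3, -96.3]
force: [-1.6, 0.4, -1.1]
width: 0.0001
gripper_force: 0.0
```

```bash
python3 - <<'E'
from cell import read_camera,monitor
import cv2,numpy as np
a=[]
for n,(u,v) in dict(side=(330,290),top=(350,270)).items():
    c=read_camera(n); np.savez(f"{n}1.npz",**c)
    a.append(cv2.resize(c["img"][v-60:v+60,u-75:u+75,::-1],(400,320),interpolation=cv2.INTER_CUBIC))
cv2.imwrite("pics/p1.png",np.hstack(a)); s=monitor.get_obs();print(s["position"],s["force"],s["qpos"])
E
```

```text
[ 0.45693569 -0.27393211  0.14616823] [-0.46117148 -0.51198385  2.10055316] [-1.40616350e+01  1.51667290e+01 -5.67905688e+00  5.14418355e-02
 -6.93194264e+01  7.77079661e+00]
```

View pics/p1.png

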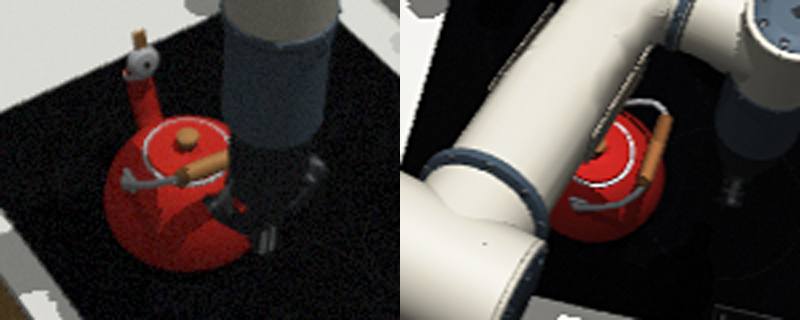

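The side view shows the cap and handle as estimated, and the finger is behind the grip and in line with it. Next I approach and push slowly.

Call:
step_arm(
  rows=[
    {"linear":[-0.2,0,0],"turn":0,"fingers":0},
    {"linear":[-0.4,0,0],"turn":0,"fingers":0},
    {"linear":[-0.52,0,0],"turn":0,"fingers":0},
    {"linear":[-0.6,0,0],"turn":0,"fingers":0},
    {"linear":[-0.65,0,0],"turn":0,"fingers":0},
    {"linear":[-0.7,0,0],"turn":0,"fingers":0},
    {"linear":[-0.7,0,0],"turn":0,"fingers":0},
  ],
)

```text
t: 2.45
position: [0.4658, -0.2036, 0.1468]
tool_rot: [-180.0, -0.0, -96.2]
force: [0.5, -0.6, -0.5]
width: -0.0001
gripper_force: 0.0
```

Call:
step_arm(
  rows=[
    {"linear":[-0.05,0,0],"turn":0,"fingers":0},
    {"linear":[-0.1,0,0],"turn":0,"fingers":0},
    {"linear":[-0.15,0,0],"turn":0,"fingers":0},
    {"linear":[-0.2,0,-0.02],"turn":0,"fingers":0},
    {"linear":[-0.25,0,-0.04],"turn":0,"fingers":0},
    {"linear":[-0.3,0,-0.07],"turn":0,"fingers":0},
    {"linear":[-0.35,0,-0.1],"turn":0,"fingers":0},
    {"linear":[-0.4,0,-0.12],"turn":0,"fingers":0},
  ],
)

```text
t: 3.12
position: [0.4701, -0.164, 0.1588]
tool_rot: [-180.0, -0.0, -96.3]
force: [0.0, -3.5, 1.1]
width: 0.0
gripper_force: 1.0
```

Call:
step_arm(
  rows=[
    {"linear":[-0.04,0,-0.01],"turn":0,"fingers":0},
    {"linear":[-0.08,0,-0.02],"turn":0,"fingers":0},
    {"linear":[-0.12,0,-0.04],"turn":0,"fingers":0},
    {"linear":[-0.16,0,-0.05],"turn":0,"fingers":0},
    {"linear":[-0.2,0,-0.06],"turn":0,"fingers":0},
    {"linear":[-0.24,0,-0.07],"turn":0,"fingers":0},
    {"linear":[-0.28,0,-0.08],"turn":0,"fingers":0},
  ],
)

```text
t: 3.7
position: [0.4729, -0.1358, 0.1662]
tool_rot: [180.0, 0.0, -96.3]
force: [0.5, -1.7, 1.7]
width: 0.0003
gripper_force: 0.4
```

```bash
python3 - <<'E'
from cell import read_camera,monitor
import cv2,numpy as np
a=[]
for n,(u,v) in dict(side=(330,290),top=(350,270)).items():
    c=read_camera(n); np.savez(f"{n}2.npz",**c)
    a.append(cv2.resize(c["img"][v-60:v+60,u-75:u+75,::-1],(400,320),interpolation=cv2.INTER_CUBIC))
cv2.imwrite("pics/p2.png",np.hstack(a)); s=monitor.get_obs();print(s["position"],s["force"])
E
```

```text
[ 0.47305813 -0.13552737  0.16626889] [-0.11229484  0.24604122  0.80360542]
```

View pics/p2.png

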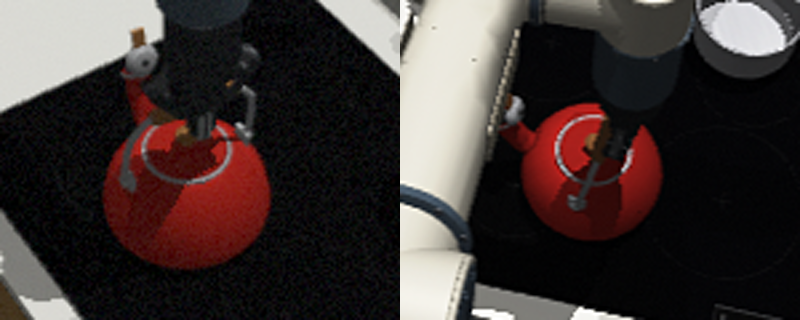

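The handle is nearly upright and the kettle hasn't moved. About 12 mm is left to push.

Call:
step_arm(
  rows=[
    {"linear":[-0.03,0,0],"turn":0,"fingers":0},
    {"linear":[-0.06,0,0],"turn":0,"fingers":0},
    {"linear":[-0.09,0,0],"turn":0,"fingers":0},
    {"linear":[-0.11,0,0],"turn":0,"fingers":0},
    {"linear":[-0.12,0,0],"turn":0,"fingers":0},
  ],
)

```text
t: 4.22
position: [0.4743, -0.124, 0.1662]
tool_rot: [180.0, 0.0, -96.3]
force: [0.2, -1.3, 1.1]
width: 0.0002
gripper_force: 0.3
```

Call:
step_arm(
  rows=[
    {"linear":[0.15,0,0],"turn":0,"fingers":0},
    {"linear":[0.4,0,0],"turn":0,"fingers":0},
    {"linear":[0.6,0,-0.1],"turn":0,"fingers":0},
    {"linear":[0.8,0,-0.4],"turn":0,"fingers":0},
    {"linear":[1.0,0,-0.7],"turn":0,"fingers":0},
    {"linear":[1.0,0,-0.8],"turn":0,"fingers":0},
    {"linear":[1.0,0,-0.8],"turn":0,"fingers":0},
  ],
)

```text
t: 4.8
position: [0.4647, -0.225, 0.2493]
tool_rot: [-179.7, -0.1, -96.4]
force: [0.1, 0.5, -0.2]
width: -0.0001
gripper_force: 0.0
```

```bash
python3 - <<'E'
from cell import read_camera,monitor
import cv2,numpy as np
a=[]
for n,(u,v) in dict(side=(330,290),top=(350,270)).items():
    c=read_camera(n); np.savez(f"{n}3.npz",**c)
    a.append(cv2.resize(c["img"][v-60:v+60,u-75:u+75,::-1],(400,320),interpolation=cv2.INTER_CUBIC))
cv2.imwrite("pics/p3.png",np.hstack(a)); s=monitor.get_obs();print(s["position"],s["force"])
from h import proj
for n,x0,y0 in(("side",255,230),("top",275,210)):
    c=np.load(n+"3.npz"); e=np.array([.108,.994,0]);o=np.array([.4785,-.104,0])
    for nm,p in (("grip0",o+[0,0,.192]),("grip.14",o-.0137*e+[0,0,.191]),("knob",o+[0,0,.132]),("tip",o+e*.114+[0,0,.186])): print(n,nm,((proj(c,p)-[x0,y0])*8/3).round())
E
```

```text
[ 0.46335335 -0.2232764   0.24575416] [-0.23267882  0.23766461 -0.09922344]
side grip0 [186.  92.]
side grip.14 [193. 101.]
side knob [186. 132.]
side tip [137.  28.]
top grip0 [198. 122.]
top grip.14 [209. 126.]
top knob [196. 142.]
top tip [108.  96.]
```

View pics/p3.png

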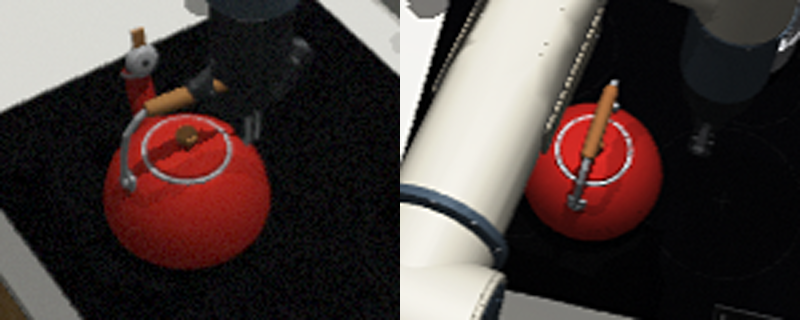

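The handle is upright at about 0.04 rad, and the kettle and cap match the earlier estimates. Next I pass over the grip to the lid side of the cap.

Call:
step_arm(
  rows=[
    {"linear":[-0.25,0,0],"turn":0,"fingers":0},
    {"linear":[-0.5,0,0],"turn":0,"fingers":0},
    {"linear":[-0.75,-0.02,0],"turn":0,"fingers":0},
    {"linear":[-1,-0.02,0],"turn":0,"fingers":0},
  ],
)

```text
t: 5.23
position: [0.4756, -0.1227, 0.2445]
tool_rot: [179.8, 0.0, -96.2]
force: [0.2, 0.9, 0.3]
width: -0.0001
gripper_force: 0.0
```

Call:
step_arm(
  rows=[
    {"linear":[-0.25,0,0],"turn":0,"fingers":0},
    {"linear":[-0.5,0,0],"turn":0,"fingers":0},
    {"linear":[-0.7,0,0],"turn":0,"fingers":0},
    {"linear":[-0.85,0,0],"turn":0,"fingers":0},
    {"linear":[-0.9,0,0],"turn":0,"fingers":0},
    {"linear":[-0.9,0,0],"turn":0,"fingers":0},
    {"linear":[-0.9,0,0],"turn":0,"fingers":0},
  ],
)

```text
t: 5.82
position: [0.4856, -0.035, 0.2454]
tool_rot: [179.9, -0.0, -96.2]
force: [-0.2, 0.9, 0.5]
width: -0.0001
gripper_force: 0.0
```

Call:
step_arm(
  rows=[
    {"linear":[0,0,0.2],"turn":0,"fingers":0},
    {"linear":[0,0,0.4],"turn":0,"fingers":0},
    {"linear":[0,0,0.55],"turn":0,"fingers":0},
    {"linear":[0,0,0.68],"turn":0,"fingers":0},
    {"linear":[0,0,0.75],"turn":0,"fingers":0},
    {"linear":[0,0,0.75],"turn":0,"fingers":0},
  ],
)

```text
t: 6.32
position: [0.4849, -0.0359, 0.1696]
tool_rot: [179.8, -0.0, -96.3]
force: [-0.5, 0.1, -0.7]
width: 0.0003
gripper_force: 0.0
```

```bash
python3 - <<'E'
import numpy as np
for b in np.radians([80,70,60,50,40,30,20,10,0,-10,-25]):
    print(round(np.degrees(b)),[ (np.array([105,129])+r*np.array([np.cos(b),np.sin(b)])+3*np.array([-np.sin(b),np.cos(b)])).round(0).tolist() for r in (40,50)])
E
```

```text
80 [[109.0, 169.0], [111.0, 179.0]]
70 [[116.0, 168.0], [119.0, 177.0]]
60 [[122.0, 165.0], [127.0, 174.0]]
50 [[128.0, 162.0], [135.0, 169.0]]
40 [[134.0, 157.0], [141.0, 163.0]]
30 [[138.0, 152.0], [147.0, 157.0]]
20 [[142.0, 145.0], [151.0, 149.0]]
10 [[144.0, 139.0], [154.0, 141.0]]
0 [[145.0, 132.0], [155.0, 132.0]]
-10 [[145.0, 125.0], [155.0, 123.0]]
-25 [[143.0, 115.0], [152.0, 111.0]]
```

Call:
step_arm(
  rows=[
    {"linear":[-0.12,0,0],"turn":0,"fingers":0},
    {"linear":[-0.22,0,0],"turn":0,"fingers":0},
    {"linear":[-0.27,0,0],"turn":0,"fingers":0},
    {"linear":[-0.31,0,0],"turn":0,"fingers":0},
    {"linear":[-0.35,0,0],"turn":0,"fingers":0},
    {"linear":[-0.39,0,0],"turn":0,"fingers":0},
    {"linear":[-0.43,0,0],"turn":0,"fingers":0},
    {"linear":[-0.47,0,0.02],"turn":0,"fingers":0},
  ],
)

```text
t: 6.98
position: [0.4915, 0.012, 0.1697]
tool_rot: [-180.0, 0.0, -96.3]
force: [0.9, -0.0, 1.2]
width: -0.0
gripper_force: 0.2
```

Call:
step_arm(
  rows=[
    {"linear":[-0.04,0,0.03],"turn":0,"fingers":0},
    {"linear":[-0.07,0,0.06],"turn":0,"fingers":0},
    {"linear":[-0.1,0,0.09],"turn":0,"fingers":0},
    {"linear":[-0.13,0,0.13],"turn":0,"fingers":0},
    {"linear":[-0.16,0,0.17],"turn":0,"fingers":0},
    {"linear":[-0.18,0,0.21],"turn":0,"fingers":0},
    {"linear":[-0.2,0,0.25],"turn":0,"fingers":0},
  ],
)

```text
t: 7.57
position: [0.4935, 0.0317, 0.1438]
tool_rot: [-180.0, 0.0, -96.3]
force: [-0.4, 0.0, 1.3]
width: -0.0001
gripper_force: 0.5
```

```bash
python3 - <<'E'
from cell import read_camera,monitor
import cv2,numpy as np
a=[]
for n,(u,v) in dict(side=(320,270),top=(340,265)).items():
    c=read_camera(n); np.savez(f"{n}4.npz",**c)
    a.append(cv2.resize(c["img"][v-60:v+60,u-75:u+75,::-1],(400,320),interpolation=cv2.INTER_CUBIC))
cv2.imwrite("pics/p4.png",np.hstack(a)); s=monitor.get_obs();print(s["position"],s["force"])
E
```

```text
[0.49272561 0.03145988 0.14318444] [ 0.77116065 -0.27255856 -1.14029767]
```

View pics/p4.png

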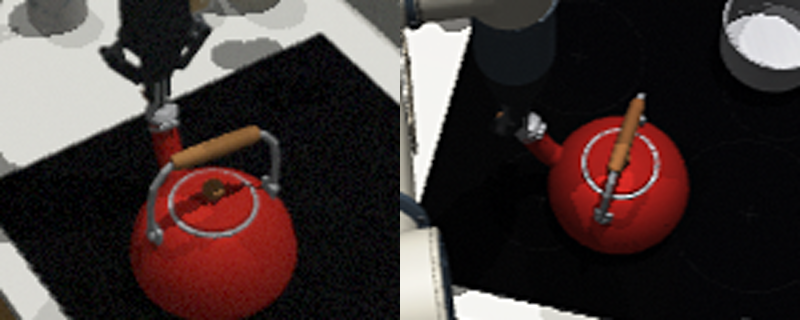

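The cap is following the finger and is roughly level, and the kettle is steady. Next I press it down onto the spout.

Call:
step_arm(
  rows=[
    {"linear":[-0.02,0,0.04],"turn":0,"fingers":0},
    {"linear":[-0.05,0,0.08],"turn":0,"fingers":0},
    {"linear":[-0.08,0,0.12],"turn":0,"fingers":0},
    {"linear":[-0.11,0,0.16],"turn":0,"fingers":0},
    {"linear":[-0.13,0,0.19],"turn":0,"fingers":0},
    {"linear":[-0.14,0,0.22],"turn":0,"fingers":0},
    {"linear":[-0.14,0,0.24],"turn":0,"fingers":0},
  ],
)

```text
t: 8.25
position: [0.4994, 0.0488, 0.125]
tool_rot: [-179.3, 0.4, -96.2]
force: [-4.9, 13.4, 29.2]
width: -0.0002
gripper_force: 15.5
```

Force is high, so the cap is at its stop. Backing off upward.

Call:
step_arm(
  rows=[
    {"linear":[0,0,-0.15],"turn":0,"fingers":0},
    {"linear":[0,0,-0.4],"turn":0,"fingers":0},
    {"linear":[0,0,-0.8],"turn":0,"fingers":0},
    {"linear":[0,0,-1],"turn":0,"fingers":0},
    {"linear":[0,0,-1],"turn":0,"fingers":0},
    {"linear":[0,0,-1],"turn":0,"fingers":0},
  ],
)

```text
t: 8.75
position: [0.4955, 0.0459, 0.2212]
tool_rot: [-179.9, 0.1, -96.3]
force: [-0.0, 0.6, -1.1]
width: -0.0
gripper_force: 0.0
```

```bash
python3 - <<'E'
from cell import read_camera,monitor
import cv2,numpy as np
from h import proj
a=[]
e=np.array([.108,.994,0]);o=np.array([.4785,-.104,0])
for n,(u,v) in dict(side=(320,270),top=(340,265)).items():
    c=read_camera(n); np.savez(f"{n}5.npz",**c)
    a.append(cv2.resize(c["img"][v-60:v+60,u-75:u+75,::-1],(400,320),interpolation=cv2.INTER_CUBIC))
    for nm,p in [("grip0",o+[0,0,.192]),("knob",o+[0,0,.132])]+[(f"tip{t}",o+e*(.105+.058*np.cos(t-.436))+[0,0,.129+.058*np.sin(t-.436)]) for t in (0,.1,.3)]: print(n,nm,((proj(c,p)-[u-75,v-60])*8/3).round())
cv2.imwrite("pics/p5.png",np.hstack(a)); s=monitor.get_obs();print(s["position"],s["force"])
E
```

```text
side grip0 [213. 145.]
side knob [213. 185.]
side tip0 [149. 111.]
side tip0.1 [148. 106.]
side tip0.3 [146.  98.]
top grip0 [225. 135.]
top knob [223. 155.]
top tip0 [104. 126.]
top tip0.1 [102. 124.]
top tip0.3 [100. 119.]
[0.49430173 0.045511   0.21908333] [-0.67401339  0.58596141 -0.19164932]
```

View pics/p5.png

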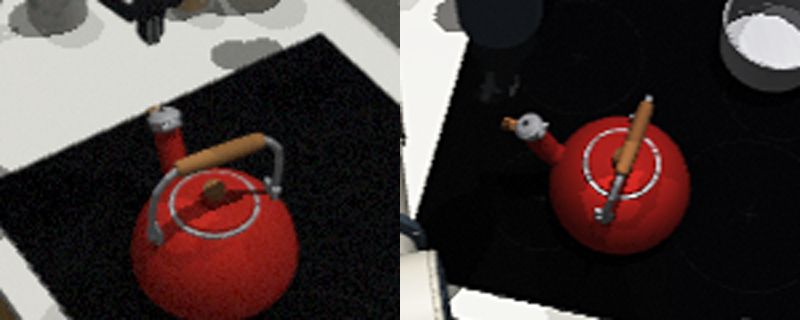

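The cap now lies over the mouth with its tab pointing outward at about (505,123) in the view. The jolt may have leaned the handle back a little. I'll measure both with colour masks.

```bash
python3 - <<'E'
from cell import read_camera
import cv2,numpy as np
from h import proj
e=np.array([.108,.994,0]);l=np.array([-.994,.108,0]);o=np.array([.4785,-.104,0])
for n in("side","top"):
    print(n)
    for k in ("3","5"):
        c=np.load(f"{n}{k}.npz");hsv=cv2.cvtColor(c["img"],cv2.COLOR_RGB2HSV)
        m=cv2.inRange(hsv,(8,90,60),(20,255,255))
        N,L,st,ce=cv2.connectedComponentsWithStats(m)
        for i in range(1,N):
            x,y=ce[i]
            if st[i,4]>=5 and 265<x<390 and 215<y<310: print(k,"wood",ce[i].round(1),st[i])
    for t in(0,.1,.2): print("tab",t,proj(c,o+e*(.105+.047*np.cos(t-.436))+[0,0,.131+.047*np.sin(t-.436)]).round(1),"end",proj(c,o+e*(.105+.058*np.cos(t-.436))+[0,0,.131+.058*np.sin(t-.436)]).round(1))
    for t in(-.05,0,.05,.1,.15,.2): print("grip",t,proj(c,o-e*.098*np.sin(t)+[0,0,.096+.098*np.cos(t)]).round(1))
E
```

```text
side
3 wood [306.4 243.8] [305 241   4   7  26]
3 wood [336.7 261.7] [335 260   5   4  17]
3 wood [317.8 267.5] [309 262  19  12 121]
3 wood [324.6 280.4] [321 277   8   8  48]
5 wood [327.  267.2] [310 260  35  16 229]
5 wood [324.4 279.5] [321 277   8   6  28]
tab 0 [302.1 252.1] end [300.7 251.1]
tab 0.1 [301.8 250.7] end [300.3 249.4]
tab 0.2 [301.6 249.3] end [300.  247.7]
grip -0.05 [324.1 262.8]
grip 0 [324.9 263.9]
grip 0.05 [325.7 265.1]
grip 0.1 [326.5 266.3]
grip 0.15 [327.4 267.6]
grip 0.2 [328.2 269. ]
top
3 wood [349.6 255.2] [343 242  14  27 165]
5 wood [352.  256.6] [345 243  15  27 171]
5 wood [305.8 250.7] [303 249   6   5  18]
tab 0 [306.7 252.3] end [304. 252.]
tab 0.1 [306.1 251.7] end [303.3 251.2]
tab 0.2 [305.7 251. ] end [302.8 250.4]
grip -0.05 [347.9 255. ]
grip 0 [349.4 255.4]
grip 0.05 [350.9 255.9]
grip 0.1 [352.3 256.4]
grip 0.15 [353.8 256.9]
grip 0.2 [355.2 257.5]
```

Call:
step_arm(
  rows=[
    {"linear":[-0.08,0,0.2],"turn":0,"fingers":0},
    {"linear":[-0.08,0,0.45],"turn":0,"fingers":0},
    {"linear":[-0.08,0,0.65],"turn":0,"fingers":0},
    {"linear":[-0.08,0,0.8],"turn":0,"fingers":0},
    {"linear":[-0.08,0,0.85],"turn":0,"fingers":0},
    {"linear":[-0.08,0,0.85],"turn":0,"fingers":0},
  ],
)

```text
t: 9.35
position: [0.4943, 0.0528, 0.1331]
tool_rot: [179.7, -0.1, -96.3]
force: [0.2, 0.0, 0.2]
width: 0.0002
gripper_force: 0.0
```

Call:
step_arm(
  rows=[
    {"linear":[0,0,0.02],"turn":0,"fingers":0},
    {"linear":[0,0,0.04],"turn":0,"fingers":0},
    {"linear":[0,0,0.06],"turn":0,"fingers":0},
    {"linear":[0,0,0.07],"turn":0,"fingers":0},
    {"linear":[0,0,0.07],"turn":0,"fingers":0},
  ],
)

```text
t: 9.77
position: [0.4959, 0.0534, 0.1284]
tool_rot: [-180.0, 0.0, -96.3]
force: [-0.3, -0.1, -0.1]
width: -0.0003
gripper_force: 0.0
```

Call:
step_arm(
  rows=[
    {"linear":[0,0,0.02],"turn":0,"fingers":0},
    {"linear":[0,0,0.03],"turn":0,"fingers":0},
    {"linear":[0,0,0.04],"turn":0,"fingers":0},
    {"linear":[0,0,0.04],"turn":0,"fingers":0},
  ],
)

```text
t: 10.1
position: [0.4957, 0.0533, 0.1241]
tool_rot: [180.0, -0.0, -96.3]
force: [-0.4, 0.0, 0.2]
width: -0.0
gripper_force: 0.0
```

Call:
step_arm(
  rows=[
    {"linear":[0,0,0.01],"turn":0,"fingers":0},
    {"linear":[0,0,0.02],"turn":0,"fingers":0},
    {"linear":[0,0,0.02],"turn":0,"fingers":0},
  ],
)

```text
t: 10.35
position: [0.4957, 0.0533, 0.1221]
tool_rot: [180.0, -0.0, -96.3]
force: [-0.8, 0.2, 0.1]
width: -0.0001
gripper_force: 0.0
```

Call:
step_arm(
  rows=[
    {"linear":[0,0,0.01],"turn":0,"fingers":0},
    {"linear":[0,0,0.02],"turn":0,"fingers":0},
    {"linear":[0,0,0.02],"turn":0,"fingers":0},
  ],
)

```text
t: 10.6
position: [0.4957, 0.0533, 0.12]
tool_rot: [180.0, -0.0, -96.3]
force: [-0.7, 0.2, -0.0]
width: -0.0
gripper_force: 0.0
```

Call:
step_arm(
  rows=[
    {"linear":[0,0,0.01],"turn":0,"fingers":0},
    {"linear":[0,0,0.02],"turn":0,"fingers":0},
    {"linear":[0,0,0.02],"turn":0,"fingers":0},
  ],
)

```text
t: 10.85
position: [0.4957, 0.0533, 0.118]
tool_rot: [180.0, -0.0, -96.3]
force: [0.4, 0.7, -0.6]
width: 0.0003
gripper_force: 0.0
```

Call:
step_arm(
  rows=[
    {"linear":[0,0,0.01],"turn":0,"fingers":0},
    {"linear":[0,0,0.02],"turn":0,"fingers":0},
    {"linear":[0,0,0.02],"turn":0,"fingers":0},
  ],
)

```text
t: 11.1
position: [0.496, 0.0533, 0.1167]
tool_rot: [-180.0, -0.0, -96.3]
force: [-1.2, -0.7, 2.9]
width: -0.0
gripper_force: 1.5
```

Call:
step_arm(
  rows=[
    {"linear":[0,0,0.01],"turn":0,"fingers":0},
    {"linear":[0,0,0.01],"turn":0,"fingers":0},
  ],
)

```text
t: 11.27
position: [0.4964, 0.0535, 0.1162]
tool_rot: [-179.9, 0.0, -96.2]
force: [-0.7, -0.3, 6.8]
width: 0.0002
gripper_force: 3.1
```

Contact is stiff at z = 0.1165 (3 N rising to 7 N over 1 mm), so the cap is on its shut stop. I'll lift off and go back over the handle to push it fully upright again.

Call:
step_arm(
  rows=[
    {"linear":[0,0,-0.05],"turn":0,"fingers":0},
    {"linear":[0,0,-0.2],"turn":0,"fingers":0},
    {"linear":[0,0,-0.5],"turn":0,"fingers":0},
    {"linear":[0,0,-0.8],"turn":0,"fingers":0},
    {"linear":[0,0,-1],"turn":0,"fingers":0},
    {"linear":[0,0,-1],"turn":0,"fingers":0},
  ],
)

```text
t: 11.77
position: [0.4981, 0.0537, 0.2201]
tool_rot: [-179.5, 0.2, -96.2]
force: [0.7, 0.1, -0.2]
width: 0.0001
gripper_force: 0.0
```

Call:
step_arm(
  rows=[
    {"linear":[0,0,-0.3],"turn":0,"fingers":0},
    {"linear":[0.3,0,-0.3],"turn":0,"fingers":0},
    {"linear":[0.6,0,-0.3],"turn":0,"fingers":0},
    {"linear":[0.9,0,-0.3],"turn":0,"fingers":0},
    {"linear":[1,0,-0.3],"turn":0,"fingers":0},
  ],
)

```text
t: 12.18
position: [0.4841, -0.0486, 0.245]
tool_rot: [180.0, -0.0, -96.4]
force: [-0.8, -0.1, 0.1]
width: 0.0001
gripper_force: 0.0
```

Call:
step_arm(
  rows=[
    {"linear":[0.3,0,0],"turn":0,"fingers":0},
    {"linear":[0.6,0,0],"turn":0,"fingers":0},
    {"linear":[0.9,0,0],"turn":0,"fingers":0},
    {"linear":[1,0,0],"turn":0,"fingers":0},
  ],
)

```text
t: 12.52
position: [0.4732, -0.148, 0.2448]
tool_rot: [179.9, -0.0, -96.4]
force: [-0.1, 0.4, -0.3]
width: 0.0002
gripper_force: 0.0
```

Call:
step_arm(
  rows=[
    {"linear":[0.3,0,0],"turn":0,"fingers":0},
    {"linear":[0.6,0,0],"turn":0,"fingers":0},
    {"linear":[0.6,0,0],"turn":0,"fingers":0},
    {"linear":[0.6,0,0],"turn":0,"fingers":0},
  ],
)

```text
t: 12.85
position: [0.4672, -0.2058, 0.2446]
tool_rot: [179.9, 0.0, -96.4]
force: [-0.2, 0.3, -0.5]
width: -0.0
gripper_force: 0.0
```

Call:
step_arm(
  rows=[
    {"linear":[0,0,0.3],"turn":0,"fingers":0},
    {"linear":[0,0,0.6],"turn":0,"fingers":0},
    {"linear":[0,0,0.78],"turn":0,"fingers":0},
    {"linear":[-0.15,0,0.78],"turn":0,"fingers":0},
    {"linear":[-0.35,0,0.78],"turn":0,"fingers":0},
    {"linear":[-0.5,0,0.78],"turn":0,"fingers":0},
    {"linear":[-0.6,0,0.78],"turn":0,"fingers":0},
    {"linear":[-0.6,0,0.78],"turn":0,"fingers":0},
  ],
)

```text
t: 13.52
position: [0.4743, -0.1432, 0.1672]
tool_rot: [-180.0, 0.0, -96.1]
force: [-0.2, 0.0, -0.1]
width: 0.0001
gripper_force: 0.0
```

Call:
step_arm(
  rows=[
    {"linear":[-0.03,0,0],"turn":0,"fingers":0},
    {"linear":[-0.06,0,0],"turn":0,"fingers":0},
    {"linear":[-0.1,0,0],"turn":0,"fingers":0},
    {"linear":[-0.14,0,0],"turn":0,"fingers":0},
    {"linear":[-0.18,0,0],"turn":0,"fingers":0},
    {"linear":[-0.21,0,0],"turn":0,"fingers":0},
    {"linear":[-0.23,0,0],"turn":0,"fingers":0},
    {"linear":[-0.23,0,0],"turn":0,"fingers":0},
  ],
)

```text
t: 14.18
position: [0.4765, -0.1223, 0.1673]
tool_rot: [-180.0, 0.0, -96.3]
force: [-0.2, -0.1, 0.4]
width: 0.0001
gripper_force: 0.0
```

Call:
step_arm(
  rows=[
    {"linear":[0.1,0,0],"turn":0,"fingers":0},
    {"linear":[0.3,0,0],"turn":0,"fingers":0},
    {"linear":[0.6,0,0],"turn":0,"fingers":0},
    {"linear":[0.9,0,-0.2],"turn":0,"fingers":0},
    {"linear":[1.0,0,-0.5],"turn":0,"fingers":0},
    {"linear":[1.0,0,-0.8],"turn":0,"fingers":0},
    {"linear":[1.0,0,-0.8],"turn":0,"fingers":0},
  ],
)

```text
t: 14.77
position: [0.4675, -0.2249, 0.2534]
tool_rot: [-179.4, -0.2, -96.4]
force: [1.2, -0.3, 2.1]
width: -0.0
gripper_force: 0.0
```

```bash
python3 - <<'E'
from cell import read_camera,monitor
import cv2,numpy as np
a=[]
for n,(u,v) in dict(side=(320,270),top=(340,265)).items():
    c=read_camera(n); np.savez(f"{n}6.npz",**c)
    a.append(cv2.resize(c["img"][v-60:v+60,u-75:u+75,::-1],(400,320),interpolation=cv2.INTER_CUBIC))
    hsv=cv2.cvtColor(c["img"],cv2.COLOR_RGB2HSV); m=cv2.inRange(hsv,(8,90,60),(20,255,255))
    N,L,st,ce=cv2.connectedComponentsWithStats(m)
    for i in range(1,N):
        x,y=ce[i]
        if st[i,4]>=5 and 265<x<390 and 215<y<310: print(n,ce[i].round(1),st[i])
cv2.imwrite("pics/p6.png",np.hstack(a)); s=monitor.get_obs();print(s["position"],s["force"])
E
```

```text
side [301.2 250.8] [300 250   4   3   5]
side [337.8 260.3] [336 258   5   5  19]
side [318.3 266.5] [308 261  21  12 130]
side [325.  280.9] [321 278   9   7  48]
top [349.  255.6] [342 242  15  27 173]
[ 0.46598534 -0.22271499  0.24829408] [ 0.5536801  -0.83865355 -1.21021955]
```

View pics/p6.png

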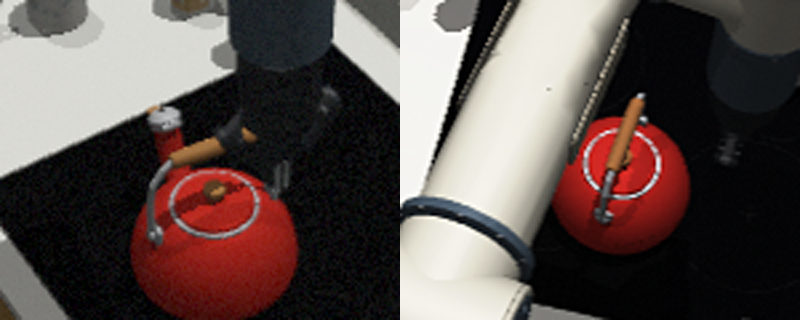

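The handle is upright (about 0 rad), the cap is shut, the kettle hasn't moved and the gripper is clear. Handing in.

```bash
python3 -c "
from cell import bot
print(bot.close_job())"
```

```text
the job is handed in; nothing more can be done
None
```

I handed the job in with the whistle cap shut on its stop, the handle upright (about 0 rad) and the kettle where it was found; one press on the cap briefly reached about 30 N (limit 35 N), and no verdict came back.

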